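Gauge in the contact tester, enabling button held half-way

ROBOT

A 7-joint arm with a two-finger parallel gripper is mounted at the origin on the work surface. World frame = base frame: x ahead of the robot, y to its left, z up, the work surface at z = 0. Lengths are in mm, angles in rad, forces in N, time in s.
With the tool pointing down it reaches from about 400 to 875 mm from the base axis. Payload 4.4 kg.
Tool frame: the origin (TCP) lies between the finger pads; the fingertips stand ctrl.tcp_to_tips ahead of it and the grasp point (between the pads) lies 8 mm behind it (ctrl.tcp_to_tips is the distance from the TCP to the fingertips, in mm); z points along the fingers, y is the direction in which the jaws open and shut (so a half turn about z gives the same grasp; the last joint's range is limited). The gripper opens to 85 mm and grips with 20 to 120 N. Pads are 22 mm wide; open, the fingers measure 114 mm over their backs; the gripper's body (76 mm by 85 mm) begins 54 mm behind the grasp point. The pads swing forward as they close: fully open they stand 13 mm farther back than shut.
Start: joints at [-1.393, 0.628, 0.038, 1.517, -0.027, 0.996, -0.02], TCP at [156.88, 630.798, 242.313] pointing down, gripper open.
Joint ranges: [-3.06, 3.06], [-0.37, 2.12], [-1.25, 1.32], [0.18, 2.47], [-1.1, 4.24], [0.23, 1.98], [-2.94, 2.94]. Speed limits (rad/s): [2.57, 2.57, 3.14, 3.14, 3.14, 3.14, 3.14].

INTERFACE

Orientations are given as [roll, pitch, yaw] about the fixed x, y, z axes, in that order (R = Rz(yaw) Ry(pitch) Rx(roll)).
In Python, from cell import ctrl gives the robot as it stands.
- The arm moves only by the tool send_rows, never from a script. Its argument "rows" is a list of rows, each an object of numbers: "x", "y", "z": the shift along the world's x, y, z in cm; "roll": the turn about the world's z in degrees; "claw": the closure, from 0 (fully open) to 1 (shut). A call has 1 to 5 rows; each row is the pose to reach, as a shift and turn from the pose commanded when the call began; what a row does not reach only later rows make up. A row lasts 1/12 s, in which the tool goes at most 41.7 mm and 7.16 degrees, less where a joint would pass 70% of its speed; a pose out of reach is approached as far as the arm can. A call with a gripper value outside its range is refused whole. The fingers move at their own pace and stop on an object; the grip force is fixed at half the most. Time passes only in rows, so rows that repeat a pose let the fingers close. It gives the time, the measured TCP pose, the force and the opening at its end, in the units of the state.
- ctrl.read_state(): the state, without advancing time (a new reading comes with each control period).
- ctrl.get_image(name): name is "side" or "top"; returns (picture, depth): 480x640x3 uint8, blue, green, red; 480x640 float32, mm along the optical axis (not along the pixel's ray), 0 where there is no reading.
- ctrl.get_calibration(name): a dict with "intrinsics" (3x3 intrinsics, pixels), "T" (4x4, takes a point from camera to world coordinates). Camera axes: x right, y down, z forward; pixel columns grow to the right and rows downward; lengths in mm; the calibration is good to about 2 mm. A picture is of the moment at which its call begins. get_calibration takes no time and is no camera call.
- ctrl.finish_job(): hands the job in, once; it reports no verdict.
Trained networks look in the newest picture that a camera, given by its name, has taken for a name from the list of things; names that differ only in an ending like _2 or _b are one class to them, and where a whole thing is asked for, a point or a joint stands for the part that bears it (a point fixed in the world has none). Each returns a list of dicts, best first, with "confidence" (0 to 1); they miss things now and then, are a little off and sometimes report something else, mostly with a low value. They report only what shows in the picture. A call takes as long as a camera call. They do not tell look-alikes from the thing itself.
- ctrl.recognise(camera, query): "uv" ([column, row] in pixels, amid what is visible of it).
- ctrl.regions_of(camera, query): "region" (480x640 bool, what is visible of it) and "uv" ([column, row] in pixels, amid what is visible of it).
- ctrl.place_of(camera, query): "uv" ([column, row] in pixels: a listed point, or the origin of a listed thing).
The state is a dict: "clock": time; "qpos": joint angles; "qd": joint speeds; "tau": joint torques, N m; "eef_pos": TCP position; "tool_rot": TCP orientation; "force": force on the tool from outside, world axes, zero at the start; "torque": the same for the moment, N m; "width": finger opening in mm.
Only numpy, scipy, OpenCV 4.12 (cv2) and the standard library are available. Lean on these libraries where they do the work, as an engineer would, in place of code of your own. Each camera call takes 0.05 s, during which the arm holds its last target. There are 200 camera calls.

TASK

Run the check of the board-contact tester: take the blue gauge from the rack, put its blade down into the tester's slot until the handle's shoulder sits on the deck, and leave it standing there. Only then press the red enabling button on the yellow switch box with the fingertips half-way down, about 8 mm of its 16 mm travel (the green band on its stem level with the steel collar), never down to the bottom, and finish while still holding it there. Leave everything else where it is.

Things in the scene. Friction and masses are not known exactly. Their poses are not given: they have to be found in the camera images.
- gauge_blue_center (a point): centre of the blue handle of a flat gauge: handle 12 mm thick (own x), 36 wide (y), 55 tall (z, up), its underside (shoulder) 27.5 mm below this point; from there a steel blade 4 mm thick (x), 24 wide (y), with a rounded lower edge, reaches 25 mm further down. Upright in a rack slot, about 60 g; half a turn about z makes no difference
- gauge_yellow_center (a point): centre of the yellow handle of a flat gauge: handle 12 mm thick (own x), 36 wide (y), 55 tall (z, up), its underside (shoulder) 27.5 mm below this point; from there a steel blade 3.4 mm thick (x), 24 wide (y), with a rounded lower edge, reaches 25 mm further down. Upright in a rack slot, about 60 g; half a turn about z makes no difference; leave it in the rack
- gauge_red_center (a point): centre of the red handle of a flat gauge: handle 12 mm thick (own x), 36 wide (y), 55 tall (z, up), its underside (shoulder) 27.5 mm below this point; from there a steel blade 3 mm thick (x), 24 wide (y), with a rounded lower edge, reaches 25 mm further down. Upright in a rack slot, about 60 g; half a turn about z makes no difference; leave it in the rack
- rack: fixed aluminium bar 36 mm (own x) by 170 (own y), 40 tall, origin at the centre of its underside; three slots, 55 mm apart in line along own y, each 6.5 mm (x) by 27 (y) and 30 deep, hold the gauges upright, shoulders on the bar's top, axes parallel to the bar's; their order varies
- tester_slot (a point): middle of the mouth of the gauge slot in the deck (45 mm above the table) of the fixed white tester (110 mm own x, 130 own y). Slot 6.5 mm wide (x), 27 long (y), 30 deep, straight down, in a thin black painted frame 28 x 52. A black panel rises 30 mm above the deck from 53 mm off towards own +y. The gauge fits either way round; when home its handle centre is 27.5 mm above this point
- switch_box: fixed yellow box 90 x 90 mm, 55 mm tall, origin at the centre of its underside on the table; the enabling button stands in the middle of its top, in a flat steel collar
- enable_top (a point): centre of the flat top of the button's red round cap (40 mm across, 8 mm thick); 85 mm above the table when not pressed, moves straight down with the button. On the stem, at rest: white for the lowest 5 mm above the collar, then a green band 5 to 11 mm above it, then red
- enable (a joint): how far the enabling button is pressed down, m: 0 released, 0.016 at its bottom; spring return, about 3 N to start it, 6.6 N at half travel (0.008), 10 N at the bottom; does not latch
- dispenser: white square solvent dispenser with steel cap, 55 x 55 mm, 100 mm tall, loose, origin at the centre of its underside; bystander
- flux: small amber jar with black cap, 44 mm across, 45 mm tall, loose, origin at the centre of its underside; bystander
- phone: black phone lying flat, 150 (own x) x 72 x 8 mm, loose, origin at the centre of its underside; bystander
- screwdriver_grip (a point): handle of a blue screwdriver lying on the table, 160 mm long along own x, handle 26 mm thick; bystander
- brush_grip (a point): wooden handle of a brush lying on the table, 150 mm long along own x, handle 20 mm thick; bystander
There are look-alikes about, which are no part of the job. What is shaped like the part that bears gauge_blue_center but black or orange is not meant.

How it is judged (in metres and radians):
On the way:
1. the blue gauge is home in the tester's slot, its shoulder on the deck (horizontal distance between gauge_blue_center and tester_slot below 0.005 m and z of gauge_blue_center in the frame of tester_slot between 0.025 and 0.03 m and angle between gauge_blue_center's own z axis and vertical below 0.08 rad and angle between the y axis of gauge_blue_center and the y axis of tester_slot, either way round below 0.15 rad), for 0.3 s.
At the end, for the whole second after the job is handed in: The blue gauge stands in the tester's slot with its shoulder on the deck (handle centre 25 to 30 mm above the mouth and within 5 mm of it sideways, upright), and the fingers hold the enabling button steady at 5 to 11 mm of travel, pushing on it with more than 2 N, through the last second (all of step 1 and value of joint enable between 0.005 and 0.011 m and velocity of joint enable between -0.01 and 0.01 m/s and contact force between the fingers and switch_box above 2 N); the arm keeps its last pose, push and grip.
It fails at once if the button is pressed to its bottom (beyond 14.5 mm) (value of joint enable above 0.0145 m).
It fails at once if the button is pressed (beyond 3 mm) while the blue gauge is not home in the tester (value of joint enable above 0.003 m and not (horizontal distance between gauge_blue_center and tester_slot below 0.005 m and z of gauge_blue_center in the frame of tester_slot between 0.025 and 0.03 m and angle between gauge_blue_center's own z axis and vertical below 0.08 rad and angle between the y axis of gauge_blue_center and the y axis of tester_slot, either way round below 0.15 rad)).
It fails at once if another gauge or a bystander is moved by more than 20 mm (distance of any of gauge_yellow_center, gauge_red_center, dispenser, flux, phone, screwdriver_grip, brush_grip from where it was at the start of the episode above 0.02 m).
It also fails if it takes over 51 s, if anything falls off the work surface, if the arm or the gripper's body presses on something with over 40 N, if the wrist force passes 120 N, or if a joint passes its speed limit or range.

## Working session

There is one attempt and no reset: what is moved stays moved. The work goes in short steps, Python scripts to look and compute and a tool call to move; the robot and the scene stay as the last step left them, time stands still between calls to the robot, and variables do not carry over. Pictures are saved under pics/ and viewed, on a budget of 10 in all, crops included, one or two more only if the job needs it, and the job is handed in when it is done.

Besides the shell and the picture viewer there is one more tool, called after ">>>" as name(argument=value, ...), one argument or row to a line, values as JSON. send_rows: Moves the arm, as the interface text tells. Its arguments: {"type":"object","properties":{"rows":{"type":"array"}},"required":["rows"]}

```bash
mkdir -p pics; cat > h.py <<'E'
import numpy as np, cv2
from cell import ctrl
def w(cam,uv,d):
    c=ctrl.get_calibration(cam);K=np.array(c["intrinsics"]);T=np.array(c["T"])
    uv=np.atleast_2d(uv).astype(float);d=np.atleast_1d(d)
    p=np.c_[(uv[:,0]-K[0,2])/K[0,0]*d,(uv[:,1]-K[1,2])/K[1,1]*d,d]
    return p@T[:3,:3].T+T[:3,3]
def atz(cam,uv,z):
    a=w(cam,uv,1.)[0];b=w(cam,uv,1000.)[0];return a+(b-a)*(z-a[2])/(b[2]-a[2])
def cloud(cam,d):
    v,u=np.mgrid[0:480,0:640];return w(cam,np.c_[u.ravel(),v.ravel()],d.ravel()).reshape(480,640,3)
E
python3 - <<'E'
from h import *
print(ctrl.read_state(),ctrl.tcp_to_tips)
for c in("top","side"):
    p,d=ctrl.get_image(c);cv2.imwrite(f"pics/{c}0.png",p);np.save(f"{c}d.npy",d)
    k=ctrl.get_calibration(c);print(c,np.round(k["T"],2).tolist(),k["intrinsics"])
    for q in("gauge_blue_center","tester_slot","enable_top","rack","switch_box"):
        print(c,q,[(np.round(r["uv"],1).tolist(),round(r["confidence"],2)) for r in ctrl.place_of(c,q)])
E
```

```text
{'clock': 0.0, 'qpos': array([-1.39277842,  0.62931291,  0.03844925,  1.51835927, -0.02700095,
        0.99627874, -0.02000471]), 'qd': array([ 0.00062669,  0.00131149,  0.00184305, -0.00043484,  0.00134301,
       -0.00041825, -0.00081527]), 'tau': array([-1.81081253e-05, -5.63404548e+01,  1.22604623e+00, -1.93447298e+01,
        1.09441139e-02,  1.04181041e-02,  2.06531001e-05]), 'eef_pos': array([156.74866493, 630.20904908, 241.4135115 ]), 'tool_rot': array([-3.13975275e+00,  2.57754805e-05,  2.89776384e+00]), 'force': array([ 0.33634165,  0.51944238, -0.76060566]), 'torque': array([-0.03845295, -0.00049976,  0.04359679]), 'width': 85.49675420184829} 11.0
top [[-0.01, -0.99, 0.17, 349.01], [-1.0, 0.0, -0.02, 25.62], [0.01, -0.17, -0.99, 1692.6], [0.0, 0.0, 0.0, 1.0]] [[608.12975829   0.         328.16672671]
 [  0.         608.12975829 246.41562741]
 [  0.           0.           1.        ]]
top gauge_blue_center [([416.7, 247.0], 0.6), ([454.8, 248.1], 0.59), ([452.0, 311.3], 0.56), ([445.2, 278.3], 0.5)]
top tester_slot [([306.7, 273.8], 0.73)]
top enable_top [([215.3, 264.6], 0.66)]
top rack [([423.6, 283.3], 0.93), ([493.3, 270.9], 0.26)]
top switch_box [([223.3, 271.6], 0.63)]
side [[0.72, -0.49, 0.48, -78.12], [-0.69, -0.52, 0.5, -673.43], [0.0, -0.7, -0.72, 1083.58], [0.0, 0.0, 0.0, 1.0]] [[587.68833304   0.         321.0116022 ]
 [  0.         587.68833304 242.28182339]
 [  0.           0.           1.        ]]
side gauge_blue_center [([394.0, 386.5], 0.97), ([453.6, 338.2], 0.86), ([415.9, 310.1], 0.83), ([421.4, 345.3], 0.56), ([323.8, 208.0], 0.27)]
side tester_slot [([299.9, 251.6], 0.8), ([403.5, 270.1], 0.66)]
side enable_top [([243.8, 195.5], 0.54)]
side rack [([391.6, 352.3], 0.93), ([403.5, 273.7], 0.35), ([183.1, 195.6], 0.24)]
side switch_box [([244.9, 222.4], 0.74)]
```

View pics/top0.png

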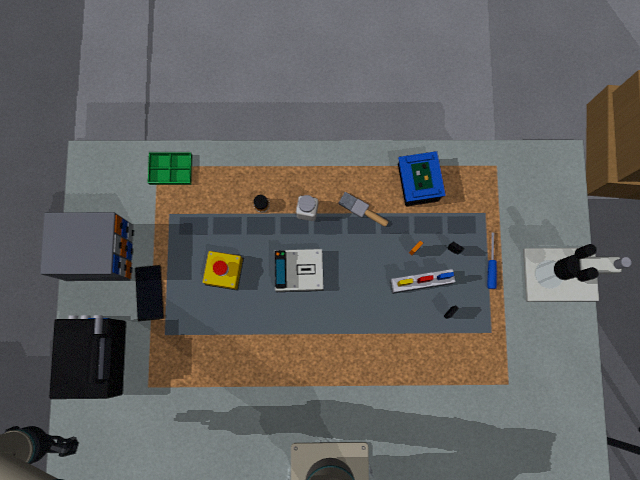

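View pics/side0.png

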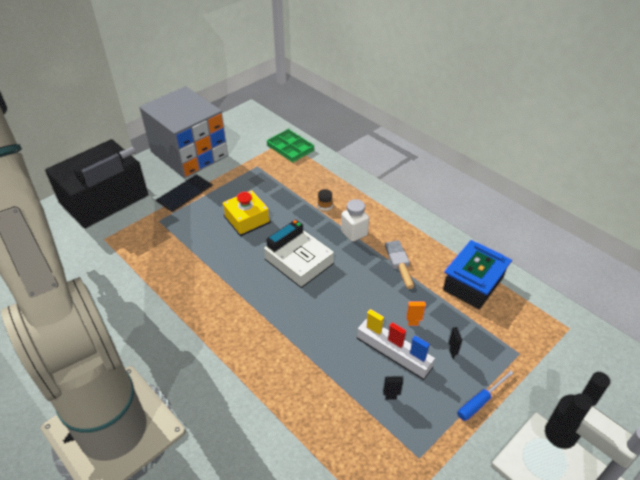

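The candidates for the blue gauge are:

| Candidate | Top pixel | Side pixel |
|---|---|---|
| Blue gauge at the right end of the rack | (445,275) | (420,347) |
| Black look-alike | (455,248) | (455,341) |
| Black look-alike | (451,311) | (393,386) |
| Orange look-alike | (416,247) | (415,312) |
| Blue screwdriver | (492,273) | (475,404) |

I choose the blue one in the rack. The tester slot is at top (306,270) and the button at top (220,268). The next script measures these and makes a close crop to check the choice.

```bash
python3 - <<'E'
from h import *
def rect(P,n):
    P=P[:,:2].astype(np.float32);r=cv2.minAreaRect(P);b=cv2.boxPoints(r)
    e=b[1]-b[0];f=b[2]-b[1];L=e if np.hypot(*e)>np.hypot(*f) else f
    print(n,len(P),"c",np.round(r[0],1),"med",np.round(np.median(P,0),1),"size",np.round(r[1],1),"long-dir deg",round(np.degrees(np.arctan2(L[1],L[0]))%180,1))
imgs={}
for c in("top","side"):
    p=cv2.imread(f"pics/{c}0.png");d=np.load(f"{c}d.npy");C=cloud(c,d);h=cv2.cvtColor(p,cv2.COLOR_BGR2HSV)
    imgs[c]=p
    def m(u0,u1,v0,v1,lo,hi,z0,z1,n):
        M=np.zeros(d.shape,bool);M[v0:v1,u0:u1]=1
        M&=(cv2.inRange(h,lo,hi)>0)&(C[...,2]>z0)&(C[...,2]<z1)
        if M.sum()>5: P=C[M];rect(P,c+" "+n);print("   z pct",np.round(np.percentile(P[:,2],[5,50,95]),1))
        else: print(c,n,"none")
    R=(370,490,255,310) if c=="top" else (350,440,300,385)
    m(*R,(100,120,60),(125,255,255),85,110,"bluetop")
    m(*R,(22,120,100),(35,255,255),85,110,"yeltop")
    m(*R,(0,150,80),(8,255,255),85,110,"redtop")
    m(*R,(0,0,130),(180,60,255),32,50,"rack")
    T=(268,330,240,300) if c=="top" else (255,340,215,290)
    m(*T,(0,0,0),(180,255,255),38,52,"deck")
    m(*T,(0,0,0),(180,255,70),38,52,"frame dark")
    B=(195,250,240,300) if c=="top" else (215,275,185,240)
    m(*B,(0,150,80),(8,255,255),75,95,"cap")
    m(*B,(20,120,80),(35,255,255),48,62,"box")
    uv=dict(top=(445,275),side=(420,347))[c]
    Z=np.median(C[320:328,350:380,2]) if c=="top" else np.median(C[330:340,270:280,2]);print("table z",Z)
a=cv2.resize(imgs["top"][235:325,375:495],(480,360),interpolation=cv2.INTER_CUBIC)
b=cv2.resize(imgs["top"][240:300,270:330],(300,300),interpolation=cv2.INTER_CUBIC)
b=cv2.copyMakeBorder(b,0,60,0,0,0);cv2.imwrite("pics/crop1.png",np.hstack([a,b]))
E
```

```text
top bluetop 61 c [ 539.7 -313.9] med [ 538.9 -312.7] size [11.5 34.8] long-dir deg 98.5
   z pct [89.4 94.  99.2]
top yeltop 57 c [ 522.6 -204.2] med [ 523.1 -204.2] size [11.  34.7] long-dir deg 99.3
   z pct [ 87.7  95.6 100.6]
top redtop 52 c [ 531.1 -258.3] med [ 531.  -258.2] size [11.1 33.3] long-dir deg 97.2
   z pct [88.4 93.9 99.7]
top rack 465 c [ 531.6 -259.3] med [ 528.2 -252.5] size [ 36.2 169.1] long-dir deg 99.0
   z pct [33.8 40.1 46.1]
top deck 1370 c [562.   81.1] med [560.   66.2] size [111.4 129.7] long-dir deg 91.3
   z pct [39.5 44.9 50.6]
top frame dark 45 c [556.6  76.5] med [565.1  74.2] size [128.2 106. ] long-dir deg 83.8
   z pct [40.1 44.6 49.8]
top cap 137 c [562.9 289.6] med [561.3 289.9] size [34.7 34.9] long-dir deg 95.3
   z pct [80.3 85.8 90.6]
top box 817 c [562.4 289. ] med [558.9 286.4] size [90.2 89.7] long-dir deg 80.4
   z pct [50.2 55.6 60.4]
table z 2.517009713599805
side bluetop 124 c [ 540.8 -317.9] med [ 539.2 -319. ] size [15.8 35.4] long-dir deg 98.7
   z pct [86.4 93.5 97.1]
side yeltop 111 c [ 524.3 -209.5] med [ 522.7 -210.7] size [14.5 35.6] long-dir deg 93.6
   z pct [86.6 93.5 97.4]
side redtop 107 c [ 531.7 -262.9] med [ 529.9 -264.5] size [13.5 35. ] long-dir deg 100.6
   z pct [85.8 93.2 97. ]
side rack 818 c [ 532.9 -262.8] med [ 525.4 -276.9] size [ 39.6 171.5] long-dir deg 99.0
   z pct [33.7 39.2 43. ]
side deck 1576 c [563.  126.3] med [561.1  63.9] size [116.2 235.4] long-dir deg 91.5
   z pct [39.9 44.2 48.3]
side frame dark 6 c [558.  115.2] med [573.5 114.1] size [ 4.5 86. ] long-dir deg 177.1
   z pct [50.2 51.5 51.6]
side cap 124 c [563.5 285.3] med [562.5 283.7] size [44.1 32.1] long-dir deg 62.0
   z pct [79.9 83.7 87.2]
side box 602 c [564.4 284.8] med [551.7 269. ] size [98.6 90.5] long-dir deg 80.5
   z pct [49.6 53.8 57.7]
table z 0.4525942904050453
```

View pics/crop1.png

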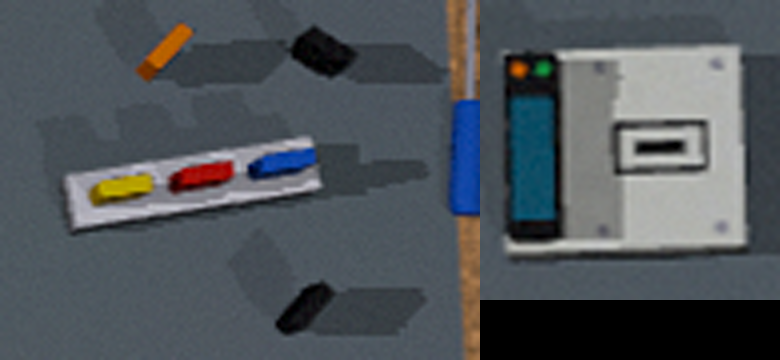

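The crop shows the blue gauge at the right end of the rack (crop (280,162)) and the slot inside its frame (crop (660,147), so top (306,269.4)). I'm moving towards the rack now, in long steps.

>>> send_rows(
  rows=[
    {"x":3,"y":-3,"roll":-3,"claw":0.5},
    {"x":6,"y":-6,"roll":-6,"claw":0.5},
    {"x":9,"y":-9,"roll":-8,"claw":0.5},
    {"x":12,"y":-12,"roll":-10,"claw":0.5},
    {"x":14,"y":-15,"roll":-11,"claw":0.5},
  ],
)

```text
$.rows[0]: bad value
```

>>> send_rows(
  rows=[
    {"x":3,"y":-3,"roll":-3,"claw":0.5},
    {"x":6,"y":-6,"roll":-6,"claw":0.5},
    {"x":9,"y":-9,"roll":-8,"claw":0.5},
    {"x":12,"y":-12,"roll":-10,"claw":0.5},
    {"x":14,"y":-15,"roll":-11,"claw":0.5},
  ],
)

```text
$.rows[0]: bad value
```

```bash
python3 - <<'E'
from h import *
for z in (40,45): print(atz("top",(306.2,269.4),z))
p=cv2.imread("pics/top0.png");g=cv2.cvtColor(p,cv2.COLOR_BGR2GRAY)[260:280,295:320];
n,l,s,c=cv2.connectedComponentsWithStats((g<110).astype(np.uint8))
for i in range(1,n):print(s[i],atz("top",c[i]+[295,260],45).round(1),(c[i]+[295,260]).round(2))
# side frame
c=ctrl.place_of("side","tester_slot");print([(r["uv"],atz("side",r["uv"],45).round(1)) for r in c[:2]])
E
```

```text
[562.22142252  60.26279915  40.        ]
[561.57633746  60.15798412  45.        ]
[ 1  4 20 11 87] [562.4  65.5  45. ] [304.24 269.09]
[ 6  8 10  3 30] [562.7  62.1  45. ] [305.5 269. ]
[([299.9, 251.6], array([562.1,  70.9,  45. ])), ([403.5, 270.1], array([ 698.9, -142. ,   45. ]))]
```

>>> send_rows(
  rows=[
    {"x":3,"y":-3,"z":0,"roll":-3,"claw":0.5},
    {"x":6,"y":-6,"z":0,"roll":-6,"claw":0.5},
    {"x":9,"y":-9,"z":0,"roll":-8,"claw":0.5},
    {"x":12,"y":-12,"z":0,"roll":-10,"claw":0.5},
    {"x":14,"y":-15,"z":0,"roll":-11,"claw":0.5},
  ],
)

```text
clock: 1.07
eef_pos: [299.5, 479.5, 242.6]
tool_rot: [3.14, 0.001, 2.703]
force: [1.3, 0.3, -1.0]
width: 42.6
```

>>> send_rows(
  rows=[
    {"x":3,"y":-3,"z":0,"roll":-3,"claw":0.5},
    {"x":6,"y":-6,"z":0,"roll":-6,"claw":0.5},
    {"x":9,"y":-9,"z":0,"roll":-8,"claw":0.5},
    {"x":12,"y":-12,"z":0,"roll":-10,"claw":0.5},
    {"x":14,"y":-15,"z":0,"roll":-11,"claw":0.5},
  ],
)

```text
clock: 1.48
eef_pos: [439.4, 329.5, 242.7]
tool_rot: [3.14, 0.001, 2.512]
force: [1.1, 0.2, -0.0]
width: 42.6
```

>>> send_rows(
  rows=[
    {"x":0.5,"y":-4,"z":0,"roll":-3,"claw":0.5},
    {"x":1,"y":-8,"z":0,"roll":-6,"claw":0.5},
    {"x":1.5,"y":-12,"z":0,"roll":-8,"claw":0.5},
    {"x":2,"y":-16,"z":0,"roll":-10,"claw":0.5},
    {"x":2.5,"y":-20,"z":0,"roll":-11,"claw":0.5},
  ],
)

```text
clock: 1.9
eef_pos: [461.9, 129.0, 242.6]
tool_rot: [3.141, 0.0, 2.32]
force: [1.0, -0.6, -0.2]
width: 42.8
```

>>> send_rows(
  rows=[
    {"x":0.5,"y":-4,"z":0,"roll":-3,"claw":0.5},
    {"x":1,"y":-8,"z":0,"roll":-6,"claw":0.5},
    {"x":1.5,"y":-12,"z":0,"roll":-8,"claw":0.5},
    {"x":2,"y":-16,"z":0,"roll":-10,"claw":0.5},
    {"x":2.5,"y":-20,"z":0,"roll":-11,"claw":0.5},
  ],
)

```text
clock: 2.32
eef_pos: [487.0, -71.1, 242.7]
tool_rot: [3.141, 0.0, 2.129]
force: [0.3, -0.4, 0.2]
width: 42.5
```

>>> send_rows(
  rows=[
    {"x":1,"y":-4,"z":0,"roll":-5,"claw":0.5},
    {"x":2,"y":-8,"z":0,"roll":-10,"claw":0.5},
    {"x":3,"y":-12,"z":0,"roll":-15,"claw":0.5},
    {"x":4,"y":-16,"z":0,"roll":-20,"claw":0.5},
    {"x":5,"y":-20,"z":0,"roll":-23,"claw":0.5},
  ],
)

```text
clock: 2.73
eef_pos: [537.2, -271.1, 242.5]
tool_rot: [3.141, 0.0, 1.725]
force: [0.1, -0.7, -0.3]
width: 42.7
```

>>> send_rows(
  rows=[
    {"x":0.3,"y":-2,"z":-2,"roll":0,"claw":0.5},
    {"x":0.3,"y":-4.4,"z":-4,"roll":0,"claw":0.5},
    {"x":0.3,"y":-4.4,"z":-7,"roll":0,"claw":0.5},
    {"x":0.3,"y":-4.4,"z":-9,"roll":0,"claw":0.5},
    {"x":0.3,"y":-4.4,"z":-9,"roll":0,"claw":0.5},
  ],
)

```text
clock: 3.15
eef_pos: [537.2, -311.8, 147.9]
tool_rot: [-3.135, -0.005, 1.727]
force: [-1.1, 1.4, -0.9]
width: 42.7
```

```bash
python3 - <<'E'
from h import *
o=[]
for c,(u,v) in dict(top=(445,272),side=(420,330)).items():
    p,d=ctrl.get_image(c);cv2.imwrite(f"pics/{c}1.png",p);np.save(f"{c}d1.npy",d)
    o.append(cv2.resize(p[v-50:v+50,u-40:u+40],None,fx=5,fy=5,interpolation=cv2.INTER_CUBIC))
    K=ctrl.get_calibration(c);T=np.linalg.inv(K["T"]);e=ctrl.read_state()["eef_pos"]
    for z in(11,0,-60):
        q=T[:3,:3]@(e-[0,0,z])+T[:3,3];q=np.array(K["intrinsics"])@q;print(c,z,(q[:2]/q[2]).round(1))
cv2.imwrite("pics/crop2.png",np.hstack(o))
E
```

```text
top 11 [449.9 272.9]
top 0 [450.8 272.4]
top -60 [456.  269.4]
side 11 [421.5 326.6]
side 0 [422.2 323.3]
side -60 [426.2 304.1]
```

View pics/crop2.png

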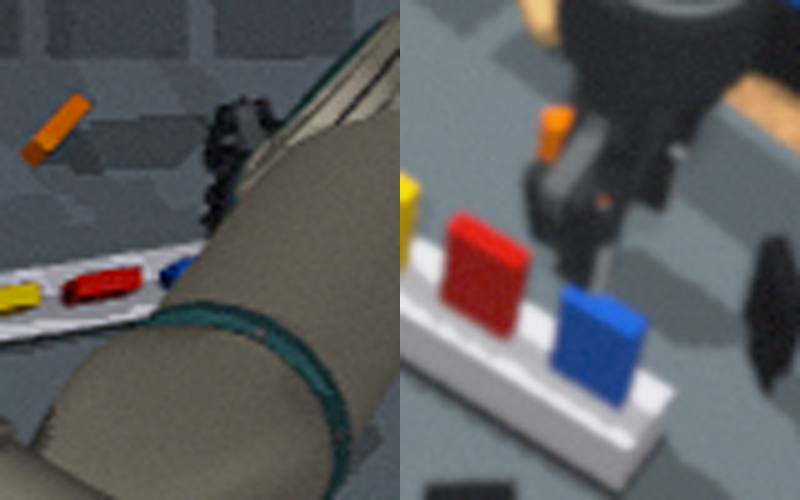

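The fingertips straddle the blue gauge in the side crop (tips around crop (580,275)/(650,200), gauge top (605,300)), and the calibration holds to about 2 mm. I'll descend.

>>> send_rows(
  rows=[
    {"x":0,"y":-0.1,"z":-2,"roll":0,"claw":0.5},
    {"x":0,"y":-0.1,"z":-4,"roll":0,"claw":0.5},
    {"x":0,"y":-0.1,"z":-6.5,"roll":0,"claw":0.5},
    {"x":0,"y":-0.1,"z":-8.5,"roll":0,"claw":0.5},
    {"x":0,"y":-0.1,"z":-8.5,"roll":0,"claw":0.5},
  ],
)

```text
clock: 3.67
eef_pos: [539.2, -312.8, 65.8]
tool_rot: [-3.139, -0.002, 1.729]
force: [-0.7, 1.5, 0.0]
width: 42.4
```

>>> send_rows(
  rows=[
    {"x":0,"y":0,"z":0,"roll":0,"claw":0.5},
    {"x":0,"y":0,"z":0,"roll":0,"claw":0.5},
  ],
)

```text
clock: 3.83
eef_pos: [541.4, -315.0, 69.6]
tool_rot: [3.139, 0.002, 1.729]
force: [0.8, 0.7, 1.2]
width: 42.4
```

>>> send_rows(
  rows=[
    {"x":0,"y":0,"z":0,"roll":0,"claw":1},
    {"x":0,"y":0,"z":0,"roll":0,"claw":1},
    {"x":0,"y":0,"z":0,"roll":0,"claw":1},
    {"x":0,"y":0,"z":0,"roll":0,"claw":1},
    {"x":0,"y":0,"z":0,"roll":0,"claw":1},
  ],
)

```text
clock: 4.25
eef_pos: [540.7, -314.7, 68.9]
tool_rot: [3.14, 0.001, 1.728]
force: [-0.1, 1.3, 6.3]
width: 11.2
```

>>> send_rows(
  rows=[
    {"x":0,"y":0,"z":0,"roll":0,"claw":1},
    {"x":0,"y":0,"z":0,"roll":0,"claw":1},
    {"x":0,"y":0,"z":0,"roll":0,"claw":1},
  ],
)

```text
clock: 4.5
eef_pos: [540.7, -314.7, 68.9]
tool_rot: [3.14, 0.001, 1.728]
force: [-1.0, 0.6, 7.3]
width: 11.5
```

>>> send_rows(
  rows=[
    {"x":0,"y":0,"z":1,"roll":0,"claw":1},
    {"x":0,"y":0,"z":3,"roll":0,"claw":1},
    {"x":0,"y":0,"z":6,"roll":0,"claw":1},
    {"x":0,"y":0,"z":9,"roll":0,"claw":1},
    {"x":0,"y":0,"z":10,"roll":0,"claw":1},
  ],
)

```text
clock: 4.92
eef_pos: [541.6, -315.8, 172.2]
tool_rot: [3.136, 0.004, 1.728]
force: [0.2, -0.7, 0.4]
width: 11.4
```

>>> send_rows(
  rows=[
    {"x":0.5,"y":3.8,"z":0,"roll":-1,"claw":1},
    {"x":1,"y":7.6,"z":0,"roll":-3,"claw":1},
    {"x":1.5,"y":11.4,"z":0,"roll":-5,"claw":1},
    {"x":2,"y":15.2,"z":0,"roll":-6,"claw":1},
    {"x":2.2,"y":19,"z":0,"roll":-7.7,"claw":1},
  ],
)

```text
clock: 5.33
eef_pos: [562.1, -122.3, 167.5]
tool_rot: [3.141, -0.0, 1.593]
force: [1.5, 0.5, 0.2]
width: 11.4
```

>>> send_rows(
  rows=[
    {"x":0,"y":4,"z":0,"roll":0,"claw":1},
    {"x":0,"y":8,"z":0,"roll":0,"claw":1},
    {"x":0,"y":12,"z":0,"roll":0,"claw":1},
    {"x":0,"y":16,"z":0,"roll":0,"claw":1},
    {"x":0,"y":18.5,"z":0,"roll":0,"claw":1},
  ],
)

```text
clock: 5.75
eef_pos: [561.0, 66.4, 167.2]
tool_rot: [-3.14, -0.003, 1.599]
force: [1.2, 0.2, -1.1]
width: 11.2
```

>>> send_rows(
  rows=[
    {"x":0,"y":0,"z":-2,"roll":0,"claw":1},
    {"x":0,"y":0,"z":-4,"roll":0,"claw":1},
    {"x":0,"y":0,"z":-5,"roll":0,"claw":1},
    {"x":0,"y":0,"z":-5,"roll":0,"claw":1},
    {"x":0,"y":0,"z":-5,"roll":0,"claw":1},
  ],
)

```text
clock: 6.17
eef_pos: [561.6, 60.1, 117.2]
tool_rot: [-3.141, 0.0, 1.593]
force: [0.3, 0.2, -0.3]
width: 11.6
```

```bash
python3 - <<'E'
from h import *
print({k:np.round(v,3).tolist() for k,v in ctrl.read_state().items() if k in("eef_pos","tool_rot","force","width","clock")})
o=[]
for c,(u,v) in dict(top=(310,268),side=(310,240)).items():
    p,d=ctrl.get_image(c);cv2.imwrite(f"pics/{c}2.png",p);np.save(f"{c}d2.npy",d)
    o.append(cv2.resize(p[v-50:v+50,u-40:u+40],None,fx=5,fy=5,interpolation=cv2.INTER_CUBIC))
cv2.imwrite("pics/crop3.png",np.hstack(o))
E
```

```text
{'clock': 6.167, 'eef_pos': [561.621, 60.115, 117.223], 'tool_rot': [-3.141, 0.0, 1.593], 'force': [0.259, 0.247, -0.302], 'width': 11.559}
```

View pics/crop3.png

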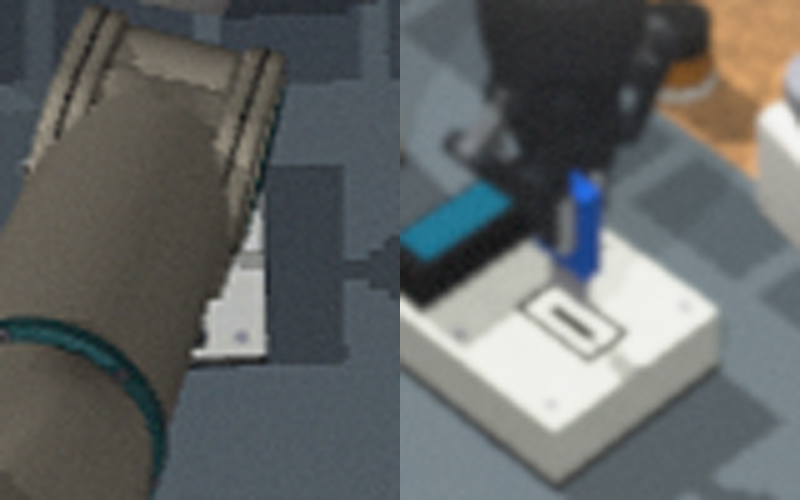

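```bash
python3 - <<'E'
from h import *
p=cv2.imread("pics/side2.png");g=cv2.cvtColor(p,cv2.COLOR_BGR2GRAY);S=6
x0,y0=290,240
G=cv2.resize(g[y0:y0+30,x0:x0+32],None,fx=S,fy=S,interpolation=cv2.INTER_CUBIC)
for t in(90,110,130):
  n,l,s,c=cv2.connectedComponentsWithStats((G<t).astype(np.uint8))
  for i in range(1,n):
    if s[i][4]>60:
        uv=(c[i]+.5)/S-.5+[x0,y0];print(t,s[i],uv.round(2),atz("side",uv,45).round(1))
for f,off in(("top0",None),):
  p=cv2.imread("pics/top0.png");g=cv2.cvtColor(p,cv2.COLOR_BGR2GRAY);x0,y0=294,258
  G=cv2.resize(g[y0:y0+24,x0:x0+26],None,fx=S,fy=S,interpolation=cv2.INTER_CUBIC)
  for t in(90,110,130):
    n,l,s,c=cv2.connectedComponentsWithStats((G<t).astype(np.uint8))
    for i in range(1,n):
      if s[i][4]>60:
        uv=(c[i]+.5)/S-.5+[x0,y0];print("top",t,s[i],uv.round(2),atz("top",uv,45).round(1))
# blue handle in side, rack vs now, via depth-free: bbox of blue pixels; predicted bbox at TCP
from scipy.spatial.transform import Rotation as Ro
def bb(f,roi):
  h=cv2.cvtColor(cv2.imread(f),cv2.COLOR_BGR2HSV);M=cv2.inRange(h,(100,120,50),(125,255,255))
  u0,u1,v0,v1=roi;v,u=np.nonzero(M[v0:v1,u0:u1]);return u.min()+u0,u.max()+u0,v.min()+v0,v.max()+v0
def pred(cam,c,yaw):
  K=ctrl.get_calibration(cam);T=np.linalg.inv(K["T"])
  P=np.array([[a*6,b*18,d*27.5] for a in(-1,1) for b in(-1,1) for d in(-1,1)])@Ro.from_euler("z",yaw,degrees=True).as_matrix().T+c
  q=(P@T[:3,:3].T+T[:3,3])@np.array(K["intrinsics"]).T;q=q[:,:2]/q[:,2:];return np.r_[q[:,0].min(),q[:,0].max(),q[:,1].min(),q[:,1].max()].round(1)
print("rack side",bb("pics/side0.png",(400,435,325,370)),pred("side",[540.7,-314.7,67.5],9))
print("rack top",bb("pics/top0.png",(430,460,260,290)),pred("top",[540.7,-314.7,67.5],9))
print("now side",bb("pics/side2.png",(290,315,220,250)),pred("side",[561.6,60.1,115.8],1.3))
E
```

```text
90 [  62    0   54   36 1238] [305.08 241.95] [593.4  86.4  45. ]
110 [ 0  0 11  9 73] [290.26 240.11] [571.1 116.4  45. ]
110 [  58    0   60   46 1871] [304.58 242.47] [591.3  85.9  45. ]
130 [  0   0  16  11 115] [290.53 240.2 ] [571.4 115.7  45. ]
130 [  53    0   66   59 2495] [304.31 243.22] [589.1  84.5  45. ]
130 [178   0  14   8  83] [320.55 240.05] [625.6  64.8  45. ]
130 [ 69  73  36  28 238] [304.09 254.1 ] [563.9  57.8  45. ]
top 90 [  13   37  115   66 1844] [303.33 268.88] [563.  68.  45.]
top 90 [ 42  60  60  17 830] [305.53 268.96] [562.8  62.   45. ]
top 110 [  10   36  120   68 2808] [304.29 268.88] [563.   65.4  45. ]
top 110 [ 41  60  62  18 974] [305.56 268.96] [562.8  61.9  45. ]
top 130 [  0   0  18  36 405] [294.69 260.16] [587.2  91.6  45. ]
top 130 [   0   35  132  109 4658] [302.54 270.32] [559.1  70.1  45. ]
top 130 [  40   59   64   20 1132] [305.56 268.96] [562.8  61.9  45. ]
rack side (np.int64(411), np.int64(429), np.int64(336), np.int64(360)) [407.6 428.9 334.1 362.2]
rack top (np.int64(437), np.int64(453), np.int64(272), np.int64(279)) [436.2 454.3 270.9 279.8]
now side (np.int64(290), np.int64(309), np.int64(224), np.int64(245)) [294.6 309.5 219.8 246.7]
```

Both cameras agree on a TCP target of about (563.5, 61.0). I'll correct the position and lower to just above the slot.

>>> send_rows(
  rows=[
    {"x":0.2,"y":0.1,"z":-0.3,"roll":0.1,"claw":1},
    {"x":0.2,"y":0.1,"z":-0.7,"roll":0.1,"claw":1},
    {"x":0.2,"y":0.1,"z":-1.2,"roll":0.1,"claw":1},
    {"x":0.2,"y":0.1,"z":-1.2,"roll":0.1,"claw":1},
    {"x":0.2,"y":0.1,"z":-1.2,"roll":0.1,"claw":1},
  ],
)

```text
clock: 6.68
eef_pos: [563.6, 61.8, 105.0]
tool_rot: [-3.141, -0.0, 1.596]
force: [-0.5, 0.7, 0.1]
width: 11.4
```

>>> send_rows(
  rows=[
    {"x":0,"y":0,"z":0,"roll":0,"claw":1},
    {"x":0,"y":0,"z":0,"roll":0,"claw":1},
    {"x":0,"y":0,"z":0,"roll":0,"claw":1},
    {"x":0,"y":0,"z":0,"roll":0,"claw":1},
  ],
)

```text
clock: 7.02
eef_pos: [564.0, 61.8, 105.4]
tool_rot: [3.141, -0.0, 1.596]
force: [-0.2, 0.5, -0.1]
width: 11.6
```

>>> send_rows(
  rows=[
    {"x":-0.05,"y":-0.07,"z":-0.2,"roll":0,"claw":1},
    {"x":-0.05,"y":-0.07,"z":-0.4,"roll":0,"claw":1},
    {"x":-0.05,"y":-0.07,"z":-0.6,"roll":0,"claw":1},
    {"x":-0.05,"y":-0.07,"z":-0.8,"roll":0,"claw":1},
    {"x":-0.05,"y":-0.07,"z":-1.0,"roll":0,"claw":1},
  ],
)

```text
clock: 7.43
eef_pos: [563.3, 61.1, 95.0]
tool_rot: [-3.141, -0.0, 1.596]
force: [-0.2, -0.3, -0.5]
width: 11.4
```

>>> send_rows(
  rows=[
    {"x":0,"y":0,"z":0,"roll":0,"claw":1},
    {"x":0,"y":0,"z":0,"roll":0,"claw":1},
  ],
)

```text
clock: 7.6
eef_pos: [563.3, 61.1, 95.1]
tool_rot: [-3.141, 0.0, 1.596]
force: [0.1, -0.0, -0.5]
width: 11.5
```

No contact force with the blade tip about 4 mm below deck level, so it's in the slot. Continuing down.

>>> send_rows(
  rows=[
    {"x":0,"y":0,"z":-0.2,"roll":0,"claw":1},
    {"x":0,"y":0,"z":-0.4,"roll":0,"claw":1},
    {"x":0,"y":0,"z":-0.6,"roll":0,"claw":1},
    {"x":0,"y":0,"z":-0.8,"roll":0,"claw":1},
    {"x":0,"y":0,"z":-1.0,"roll":0,"claw":1},
  ],
)

```text
clock: 8.02
eef_pos: [563.4, 61.1, 85.1]
tool_rot: [-3.142, -0.0, 1.596]
force: [0.0, -0.2, -0.5]
width: 11.5
```

>>> send_rows(
  rows=[
    {"x":0,"y":0,"z":-0.2,"roll":0,"claw":1},
    {"x":0,"y":0,"z":-0.4,"roll":0,"claw":1},
    {"x":0,"y":0,"z":-0.6,"roll":0,"claw":1},
    {"x":0,"y":0,"z":-0.8,"roll":0,"claw":1},
    {"x":0,"y":0,"z":-1.0,"roll":0,"claw":1},
  ],
)

```text
clock: 8.43
eef_pos: [563.4, 61.1, 75.1]
tool_rot: [-3.142, -0.0, 1.596]
force: [0.7, -0.3, 0.5]
width: 11.5
```

>>> send_rows(
  rows=[
    {"x":0,"y":0,"z":-0.05,"roll":0,"claw":1},
    {"x":0,"y":0,"z":-0.1,"roll":0,"claw":1},
    {"x":0,"y":0,"z":-0.1,"roll":0,"claw":1},
  ],
)

```text
clock: 8.68
eef_pos: [563.4, 61.0, 74.2]
tool_rot: [-3.142, 0.0, 1.596]
force: [-0.9, 0.2, -1.0]
width: 11.3
```

>>> send_rows(
  rows=[
    {"x":0,"y":0,"z":-0.05,"roll":0,"claw":1},
    {"x":0,"y":0,"z":-0.1,"roll":0,"claw":1},
    {"x":0,"y":0,"z":-0.1,"roll":0,"claw":1},
  ],
)

```text
clock: 8.93
eef_pos: [563.5, 61.1, 73.9]
tool_rot: [3.141, -0.0, 1.596]
force: [-1.3, 0.2, 3.3]
width: 11.1
```

>>> send_rows(
  rows=[
    {"x":0,"y":0,"z":-0.05,"roll":0,"claw":1},
    {"x":0,"y":0,"z":-0.1,"roll":0,"claw":1},
    {"x":0,"y":0,"z":-0.1,"roll":0,"claw":1},
  ],
)

```text
clock: 9.18
eef_pos: [563.5, 61.1, 73.8]
tool_rot: [3.141, -0.001, 1.596]
force: [-2.6, -0.4, 12.9]
width: 11.3
```

The gauge is seated at z 73.8 with a 13 N reaction. Releasing and lifting.

>>> send_rows(
  rows=[
    {"x":0,"y":0,"z":0.1,"roll":0,"claw":0.5},
    {"x":0,"y":0,"z":0.1,"roll":0,"claw":0.5},
    {"x":0,"y":0,"z":0.1,"roll":0,"claw":0.5},
    {"x":0,"y":0,"z":0.1,"roll":0,"claw":0.5},
    {"x":0,"y":0,"z":0.1,"roll":0,"claw":0.5},
  ],
)

```text
clock: 9.6
eef_pos: [563.3, 61.1, 73.1]
tool_rot: [-3.141, 0.0, 1.596]
force: [-0.6, -0.4, -0.1]
width: 42.8
```

>>> send_rows(
  rows=[
    {"x":0,"y":0,"z":1,"roll":0,"claw":0.5},
    {"x":0,"y":0,"z":3,"roll":0,"claw":0.5},
    {"x":0,"y":0,"z":6,"roll":0,"claw":0.5},
    {"x":0,"y":0,"z":9,"roll":0,"claw":0.5},
    {"x":0,"y":0,"z":12,"roll":0,"claw":0.5},
  ],
)

```text
clock: 10.02
eef_pos: [563.1, 60.9, 195.1]
tool_rot: [-3.141, 0.0, 1.595]
force: [0.5, 1.7, 0.1]
width: 43.0
```

>>> send_rows(
  rows=[
    {"x":0,"y":4,"z":0,"roll":0,"claw":1},
    {"x":0,"y":8,"z":0,"roll":0,"claw":1},
    {"x":0,"y":12,"z":0,"roll":0,"claw":1},
    {"x":0,"y":16,"z":0,"roll":0,"claw":1},
    {"x":0,"y":20,"z":0,"roll":0,"claw":1},
  ],
)

```text
clock: 10.43
eef_pos: [563.0, 263.0, 194.2]
tool_rot: [3.141, -0.0, 1.596]
force: [0.8, -0.5, -0.6]
width: -0.1
```

>>> send_rows(
  rows=[
    {"x":0,"y":2.6,"z":0,"roll":0,"claw":1},
    {"x":0,"y":2.6,"z":-2,"roll":0,"claw":1},
    {"x":0,"y":2.6,"z":-4,"roll":0,"claw":1},
    {"x":0,"y":2.6,"z":-6,"roll":0,"claw":1},
    {"x":0,"y":2.6,"z":-6,"roll":0,"claw":1},
  ],
)

```text
clock: 10.85
eef_pos: [560.6, 286.5, 130.1]
tool_rot: [-3.135, 0.003, 1.596]
force: [-0.7, -0.7, -0.3]
width: 0.2
```

```bash
python3 - <<'E'
from h import *
print({k:np.round(v,3).tolist() for k,v in ctrl.read_state().items() if k in("eef_pos","tool_rot","force","width","clock")})
o=[]
p,d=ctrl.get_image("side");cv2.imwrite("pics/side3.png",p)
for u,v in((305,235),(245,200)):
    o.append(cv2.resize(p[v-50:v+50,u-40:u+40],None,fx=5,fy=5,interpolation=cv2.INTER_CUBIC))
cv2.imwrite("pics/crop4.png",np.hstack(o))
E
```

```text
{'clock': 10.85, 'eef_pos': [560.623, 286.532, 130.148], 'tool_rot': [-3.135, 0.003, 1.596], 'force': [-0.699, -0.664, -0.251], 'width': 0.248}
```

View pics/crop4.png

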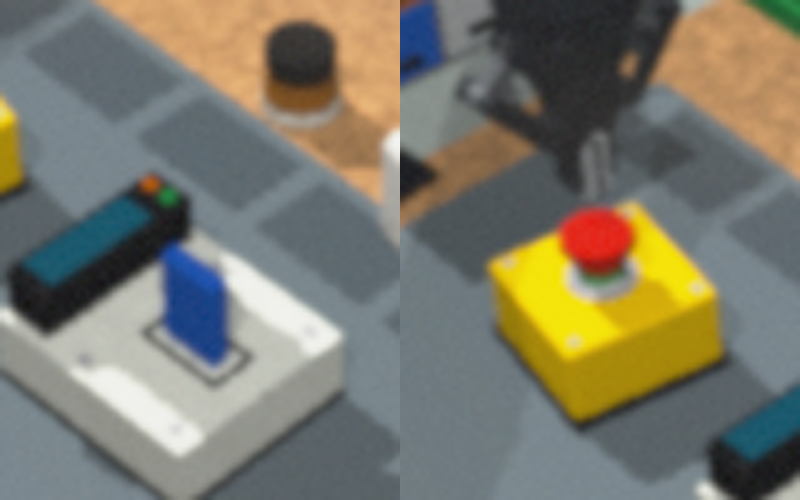

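The gauge stands in the slot (crop (197,305), its shoulder on the deck inside the frame), and the closed fingertips are over the button (crop (595,190), cap (597,235)). Next is a slow descent.

>>> send_rows(
  rows=[
    {"x":0,"y":0,"z":-0.6,"roll":0,"claw":1},
    {"x":0,"y":0,"z":-1.2,"roll":0,"claw":1},
    {"x":0,"y":0,"z":-1.8,"roll":0,"claw":1},
    {"x":0,"y":0,"z":-2.3,"roll":0,"claw":1},
    {"x":0,"y":0,"z":-2.7,"roll":0,"claw":1},
  ],
)

```text
clock: 11.32
eef_pos: [563.4, 287.1, 106.1]
tool_rot: [-3.142, -0.0, 1.596]
force: [0.2, -0.2, -0.5]
width: -0.3
```

>>> send_rows(
  rows=[
    {"x":0,"y":0,"z":0,"roll":0,"claw":1},
    {"x":0,"y":0,"z":0,"roll":0,"claw":1},
    {"x":0,"y":0,"z":0,"roll":0,"claw":1},
    {"x":0,"y":0,"z":0,"roll":0,"claw":1},
  ],
)

```text
clock: 11.65
eef_pos: [563.6, 287.1, 106.6]
tool_rot: [3.141, -0.0, 1.596]
force: [-0.2, -0.5, 0.3]
width: -0.3
```

>>> send_rows(
  rows=[
    {"x":0,"y":0,"z":-0.2,"roll":0,"claw":1},
    {"x":0,"y":0,"z":-0.4,"roll":0,"claw":1},
    {"x":0,"y":0,"z":-0.6,"roll":0,"claw":1},
    {"x":0,"y":0,"z":-0.8,"roll":0,"claw":1},
    {"x":0,"y":0,"z":-0.8,"roll":0,"claw":1},
  ],
)

```text
clock: 12.07
eef_pos: [563.1, 287.0, 97.8]
tool_rot: [-3.141, 0.0, 1.596]
force: [-0.9, -0.7, -0.9]
width: 0.2
```

>>> send_rows(
  rows=[
    {"x":0,"y":0,"z":-0.1,"roll":0,"claw":1},
    {"x":0,"y":0,"z":-0.2,"roll":0,"claw":1},
    {"x":0,"y":0,"z":-0.2,"roll":0,"claw":1},
  ],
)

```text
clock: 12.32
eef_pos: [563.4, 287.0, 96.3]
tool_rot: [3.142, -0.0, 1.596]
force: [0.2, 0.3, -0.4]
width: 0.3
```

>>> send_rows(
  rows=[
    {"x":0,"y":0,"z":-0.1,"roll":0,"claw":1},
    {"x":0,"y":0,"z":-0.2,"roll":0,"claw":1},
    {"x":0,"y":0,"z":-0.2,"roll":0,"claw":1},
  ],
)

```text
clock: 12.57
eef_pos: [563.5, 287.2, 94.5]
tool_rot: [3.141, -0.0, 1.596]
force: [-0.8, -0.7, 4.3]
width: 0.4
```

>>> send_rows(
  rows=[
    {"x":0,"y":0,"z":-0.1,"roll":0,"claw":1},
    {"x":0,"y":0,"z":-0.2,"roll":0,"claw":1},
    {"x":0,"y":0,"z":-0.3,"roll":0,"claw":1},
    {"x":0,"y":0,"z":-0.4,"roll":0,"claw":1},
    {"x":0,"y":0,"z":-0.4,"roll":0,"claw":1},
  ],
)

```text
clock: 12.98
eef_pos: [563.5, 287.1, 90.3]
tool_rot: [3.141, -0.0, 1.596]
force: [-0.4, 0.1, 5.5]
width: -0.3
```

>>> send_rows(
  rows=[
    {"x":0,"y":0,"z":-0.1,"roll":0,"claw":1},
    {"x":0,"y":0,"z":-0.2,"roll":0,"claw":1},
    {"x":0,"y":0,"z":-0.25,"roll":0,"claw":1},
    {"x":0,"y":0,"z":-0.25,"roll":0,"claw":1},
    {"x":0,"y":0,"z":-0.25,"roll":0,"claw":1},
  ],
)

```text
clock: 13.4
eef_pos: [563.5, 287.1, 88.1]
tool_rot: [3.141, -0.0, 1.596]
force: [-1.3, -0.9, 6.4]
width: -0.2
```

```bash
python3 - <<'E'
from h import *
p,d=ctrl.get_image("side");cv2.imwrite("pics/side4.png",p)
s=ctrl.read_state();print(s["eef_pos"],s["force"],s["clock"])
o=[cv2.resize(p[v-30:v+30,u-40:u+40],(640,480),interpolation=cv2.INTER_CUBIC)[:, 120:520] for u,v in((245,205),(305,240))]
cv2.imwrite("pics/crop5.png",np.hstack(o))
E
```

```text
[563.55638804 287.12751618  88.10910971] [-1.54341807 -0.29837661  6.7689093 ] 13.45
```

View pics/crop5.png

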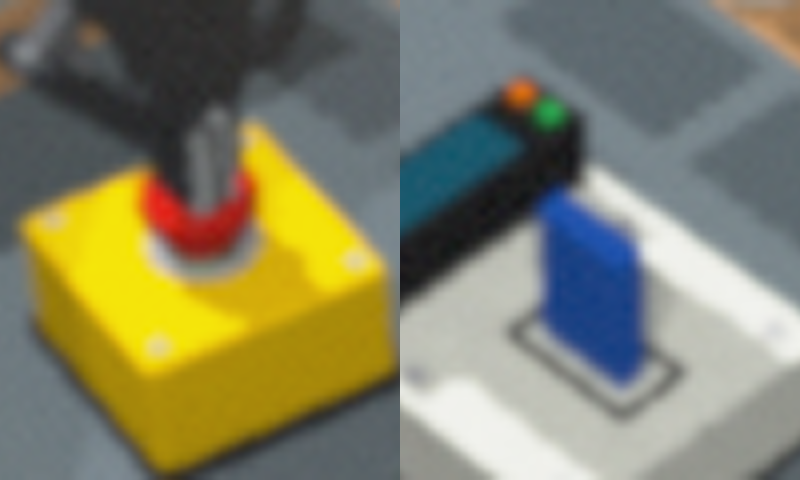

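The force is 6.4–6.8 N and the travel about 8 mm from the heights, which agree. The cap is down near the collar (crop (200,245)) and the gauge is home (crop (590,290)). Handing in.

```bash
python3 -c "
from cell import ctrl
print(ctrl.finish_job())"
```

```text
the job is handed in; nothing more can be done
None
```

I put the blue gauge in the tester's slot and left it standing there, then pressed the enabling button about half-way and handed the job in while still holding it. The hand-in reports no verdict, so the result rests on my own checks:

- **Gauge:** it went in without side force and stopped at TCP z 73.8 mm, where 73.9 was expected. The deck pushed back with 13 N. The last picture shows it upright, with its shoulder on the deck inside the frame.
- **Button:** the fingers touched it at TCP z of about 96 mm and hold it at 88.1 mm, so about 8 mm of travel. The force was 6.4–6.8 N, against the expected 6.6 N at half travel.
- **Time:** about 13.5 s on the clock before hand-in.

**Not confirmed:**
- The cap hid the green band in the side view, so I judged the travel by height and force only.
- The two cameras disagreed by about 4 mm in y. I cancelled that by comparing the gauge and the slot within each camera.
- I saw no contact with the other gauges or the bystanders, but I did not measure their final positions.

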